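Set out the small mortar castings on their exhibition plinths

TASK

Pick the four small grey mortar castings out of the front row and leave the line reel and the tape measure there where they are. Stand each casting upright in the middle of a plinth of its own, so that all four tops end up level: the round cup on the low round plinth, the two cubes on the two mid-height square plinths (either way round), and the little notched spacer on the tallest, narrowest plinth. Set every piece down gently, without dropping it, and let go of it.

Things in the scene. Friction and masses are not known exactly. Their poses are not given: they have to be found in the camera images.
- cup: small round grey mortar tealight cup, 57 mm across, 60 mm high, open at the top (hollow, walls about 14 mm), about 0.2 kg, standing on the bench mouth up; hold it across its outside. Origin: centre of its underside; z up along its axis
- cube_a: solid grey mortar test cube, 40 x 40 x 40 mm, about 0.14 kg, standing on the bench; one of two alike. Origin: centre of its underside; z up, x and y square to its side faces
- cube_b: solid grey mortar test cube, 40 x 40 x 40 mm, about 0.14 kg, standing on the bench; one of two alike. Origin: centre of its underside; z up, x and y square to its side faces
- spacer: small grey mortar rebar spacer, a block 22 mm (its x) by 30 mm (its y) and 30 mm high, with a half-round notch in its top, about 0.03 kg, standing on the bench notch up; hold it by its flat sides, across either width. Origin: centre of its underside; z up
- plinth_round: low round exhibition plinth: plain wooden disc 90 mm across, 20 mm high, flat top, dark recessed foot; fixed to the bench. Origin: centre of its underside on the bench; z up
- plinth_square_a: mid-height square exhibition plinth: plain wooden block 72 x 72 mm, 40 mm high, flat top, dark recessed foot; one of two alike; fixed to the bench. Origin: centre of its underside on the bench; z up, x and y along its sides
- plinth_square_b: mid-height square exhibition plinth: plain wooden block 72 x 72 mm, 40 mm high, flat top, dark recessed foot; one of two alike; fixed to the bench. Origin: centre of its underside on the bench; z up, x and y along its sides
- plinth_tall: tallest and narrowest exhibition plinth: plain wooden block 52 x 52 mm, 50 mm high, flat top, dark recessed foot; fixed to the bench. Origin: centre of its underside on the bench; z up, x and y along its sides
- line_reel: bystander: reel of pink mason line with black flanges, 55 mm across, 54 mm high, standing loose in the front row; not to be moved. Origin: centre of its underside; z up
- tape_measure: bystander: yellow and black tape measure standing on edge, 36 mm thick (its x), 86 mm long (its y), 64 mm high, loose in the front row; not to be moved. It reaches 43 mm from the origin on both sides along y. Origin: on its underside, in the middle of its length and thickness; z up

How it is judged (in metres and radians):
At the end, for the whole second after the job is handed in: The cup stands on the round plinth, one cube on each square plinth and the spacer on the tall narrow plinth: each within 12 mm of its plinth's centre (horizontally), its underside within 4 mm of the plinth's top, upright within 0.12 rad, at rest (slower than 0.02 m/s) and released (horizontal distance between cup and plinth_round below 0.012 m and z of cup in the frame of plinth_round between 0.016 and 0.024 m and horizontal distance between spacer and plinth_tall below 0.012 m and z of spacer in the frame of plinth_tall between 0.046 and 0.054 m and (((horizontal distance between cube_a and plinth_square_a below 0.012 m and z of cube_a in the frame of plinth_square_a between 0.036 and 0.044 m) and (horizontal distance between cube_b and plinth_square_b below 0.012 m and z of cube_b in the frame of plinth_square_b between 0.036 and 0.044 m)) or ((horizontal distance between cube_a and plinth_square_b below 0.012 m and z of cube_a in the frame of plinth_square_b between 0.036 and 0.044 m) and (horizontal distance between cube_b and plinth_square_a below 0.012 m and z of cube_b in the frame of plinth_square_a between 0.036 and 0.044 m))) and angle between each of cup, cube_a, cube_b, spacer's own z axis and vertical below 0.12 rad and linear speed of each of cup, cube_a, cube_b, spacer below 0.02 m/s and contact force between the fingers and cup below 0.1 N and contact force between the fingers and cube_a below 0.1 N and contact force between the fingers and cube_b below 0.1 N and contact force between the fingers and spacer below 0.1 N); the robot touches nothing.
It fails at once if the line reel is shifted by more than 30 mm (distance of line_reel from where it was at the start of the episode above 0.03 m).
It fails at once if the tape measure is shifted by more than 30 mm (distance of tape_measure from where it was at the start of the episode above 0.03 m).
It fails at once if a casting is dropped or thrown (faster than 0.7 m/s with no finger on it) ((linear speed of cup above 0.7 m/s and contact force between the fingers and cup below 0.05 N) or (linear speed of cube_a above 0.7 m/s and contact force between the fingers and cube_a below 0.05 N) or (linear speed of cube_b above 0.7 m/s and contact force between the fingers and cube_b below 0.05 N) or (linear speed of spacer above 0.7 m/s and contact force between the fingers and spacer below 0.05 N)).
It also fails if it takes over 112 s, if anything falls off the work surface, if the arm or the gripper's body presses on something with over 40 N, if the wrist force passes 120 N, or if a joint passes its speed limit or range.

ROBOT

A 7-joint arm with a two-finger parallel gripper is mounted at the origin on a cart in front of the work surface, level with it; the furniture and walls round the work are solid. World frame = base frame: x ahead of the robot, y to its left, z up, the work surface at z = 0. Lengths are in m, angles in degrees, forces in N, time in s.
With the tool pointing down it reaches from about 0.425 to 0.875 m from the base axis. Payload 4.7 kg.
Tool frame: the origin (TCP) lies midway between the tips of the shut fingers; the grasp point (between the pads) lies 19 mm behind it (env.grip_point_offset is the distance from the TCP to the grasp point, in m); z points along the fingers, y is the line along which they close (so a half turn about z gives the same grasp; the last joint's range is limited). The gripper opens to 87 mm and grips with 3 to 60 N. Pads are 19 mm wide; open, the fingers measure 117 mm over their backs; the gripper's body (75 mm by 190 mm) begins 51 mm behind the grasp point.
Start: joints at [-63.593, 18.392, -4.016, 83.108, 1.295, 78.541, -3.26], TCP at [0.281, 0.586, 0.223] pointing down, gripper open.
Joint ranges: [-163.93, 163.93], [-17.29, 119.83], [-79.2, 71.16], [3.27, 140.29], [-89.18, 269.18], [5.43, 117.66], [-154.24, 154.24]. Speed limits (degrees/s): [147.25, 147.25, 180, 180, 180, 180, 180].

INTERFACE

Orientations are given as [roll, pitch, yaw] about the fixed x, y, z axes, in that order (R = Rz(yaw) Ry(pitch) Rx(roll)).
In Python, from cell import env gives the robot as it stands.
- The arm moves only by the shell command python3 -m jog 'ROWS' [FORCE]. ROWS is JSON, a list of rows, each a list of 7 numbers: the shift along the tool's x, y, z in m, then the turn, a rotation vector about the tool's x, y, z in rad, then the finger opening in m, from 0 to 0.087. A call has 1 to 12 rows; each row shifts and turns the commanded pose from where the row before left it, along the tool's axes as they then stand; what a row does not reach is not made up. A row lasts 1/12 s, in which the tool goes at most 41.7 mm and 7.16 degrees, less where a joint would pass 70% of its speed; a pose out of reach is approached as far as the arm can. A call is refused whole if a number of a shift passes 0.0417 or a number of a turn 0.125, either way. A call with a gripper value outside its range is refused whole. The fingers move at their own pace and stop on an object; FORCE is the grip in N (left out, the last holds). Time passes only in rows, so rows that do not move let the fingers close. It gives the time, the measured TCP pose, the force, the opening and the grip force at its end, in the units of the state.
- env.get_obs(): the state, without advancing time (a new reading comes with each control period).
- env.read_camera(name): name is "side" or "top"; returns the picture (480x640x3 uint8, blue, green, red); there is no depth.
- env.get_calibration(name): a dict with "fov_y" (degrees; the focal length in pixels is half the picture's height over the tangent of half this angle, whatever the lens; pixels are square), "cx", "cy" (the principal point, pixels), "pose" (4x4, takes a point from camera to world coordinates). Camera axes: x right, y up, looking along -z (the intrinsics and any distortion apply to the point x, -y, -z); pixel columns grow to the right and rows downward; lengths in m; the calibration is good to about 2 mm. A picture is of the moment at which its call begins. get_calibration takes no time and is no camera call.
- env.sign_off(): hands the job in; it is judged then, once.
The state is a dict: "time_s": time; "qpos": joint angles; "joint_velocities": joint speeds; "effort": joint torques, N m; "tool_pos": TCP position; "tool_rot": TCP orientation; "force": force on the tool from outside, world axes, zero at the start; "wrist_torque": the same for the moment, N m; "grip_width": finger opening in m; "grasp_force": force on a finger pad.
Only numpy, scipy, OpenCV 4.12 (cv2) and the standard library are available. Lean on these libraries where they do the work, as an engineer would, in place of code of your own. Each camera call takes 0.05 s, during which the arm holds its last target. There are 200 camera calls.

## Working session

There is one attempt and no reset: what is moved stays moved. The work goes in short steps, Python scripts to look and compute and a shell command to move; the robot and the scene stay as the last step left them, time stands still between calls to the robot, and variables do not carry over. Pictures are saved under pics/ and viewed, at most 14 in all, crops included, and the job is handed in when it is done.

```bash
mkdir -p pics; ls; python3 - <<'E'
from cell import env
import cv2,numpy as np
np.set_printoptions(suppress=True,precision=4)
for n in("side","top"):
    cv2.imwrite(f"pics/{n}0.png",env.read_camera(n)); c=env.get_calibration(n); print(n,c)
o=env.get_obs();print(o['time_s'],o['tool_pos'],o['tool_rot'],o['grip_width'],env.grip_point_offset)
E
```

```text
pics
side {'fov_y': 42.496894713735, 'cx': 313.9414474621544, 'cy': 225.86638566788508, 'pose': array([[ 0.9997,  0.0016,  0.0238,  0.5829],
       [ 0.019 ,  0.5474, -0.8367, -1.0536],
       [-0.0144,  0.8369,  0.5472,  0.6871],
       [ 0.    ,  0.    ,  0.    ,  1.    ]])}
top {'fov_y': 42.72322182327935, 'cx': 314.1787451918659, 'cy': 244.04488008672237, 'pose': array([[ 0.0291,  0.9889, -0.1454,  0.3501],
       [-0.9995,  0.0306,  0.0081, -0.0432],
       [ 0.0124,  0.1451,  0.9893,  1.4187],
       [ 0.    ,  0.    ,  0.    ,  1.    ]])}
0.1 [0.2807 0.5857 0.2216] [-179.9021    0.0047  154.4014] 0.0871316603364711 0.0187
```

View pics/side0.png

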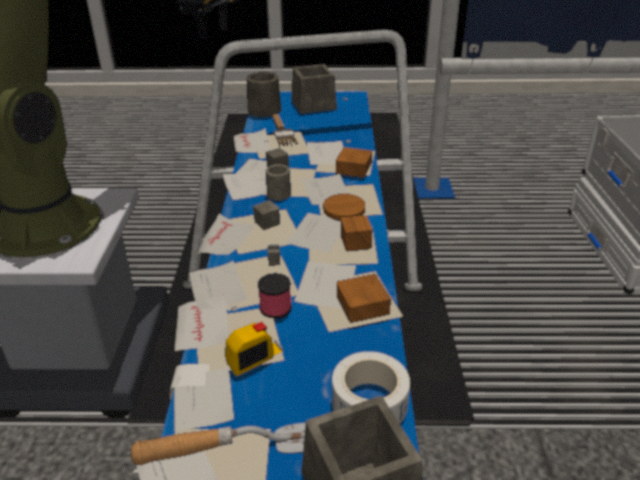

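View pics/top0.png

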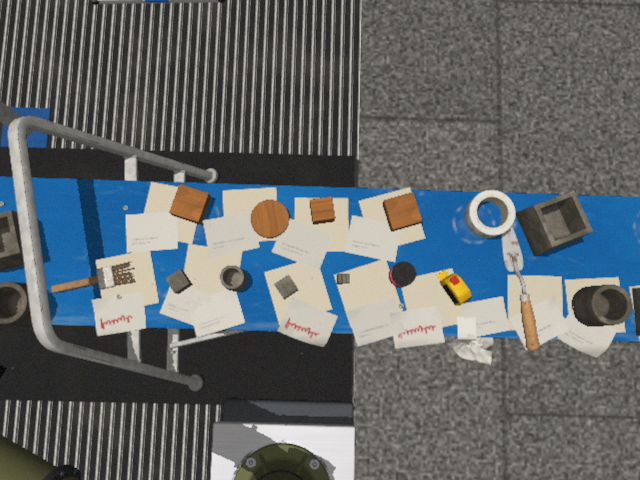

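The top view shows the plinths in the back row: square (190,203), round (269,218), tall (321,209), square (402,211). In the front row are cube (179,281), cup (232,278), cube (287,287), spacer (343,279), reel (402,274) and tape (455,286). I'll enlarge both views to pick pixels.

```bash
python3 - <<'E'
import cv2
t=cv2.imread("pics/top0.png");s=cv2.imread("pics/side0.png")
def crop(im,x0,y0,w,h,k,step,name):
    c=cv2.resize(im[y0:y0+h,x0:x0+w],None,fx=k,fy=k,interpolation=cv2.INTER_CUBIC)
    for x in range((x0//step+1)*step,x0+w,step):
        cv2.line(c,((x-x0)*k,0),((x-x0)*k,6),(0,255,0),1);cv2.putText(c,str(x),((x-x0)*k,16),0,.35,(0,255,0),1)
    for y in range((y0//step+1)*step,y0+h,step):
        cv2.line(c,(0,(y-y0)*k),(6,(y-y0)*k),(0,255,0),1);cv2.putText(c,str(y),(8,(y-y0)*k+4),0,.35,(0,255,0),1)
    cv2.imwrite(name,c)
crop(t,155,175,160,140,5,10,"pics/t1.png")
crop(t,290,180,160,140,5,10,"pics/t2.png")
crop(s,225,140,160,110,5,10,"pics/s1.png")
crop(s,250,205,150,120,5,10,"pics/s2.png")
E
```

```text
(no output)
```

View pics/t1.png

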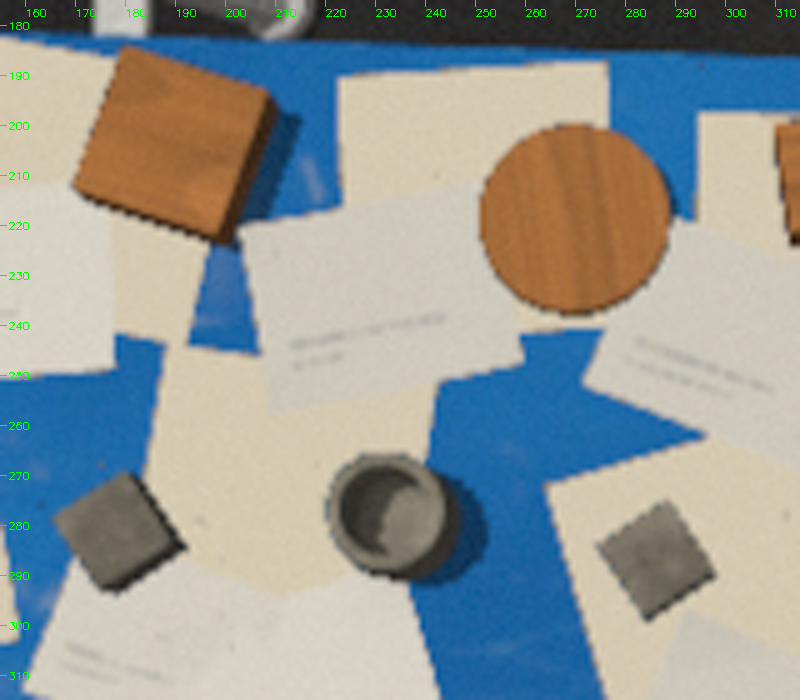

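View pics/t2.png

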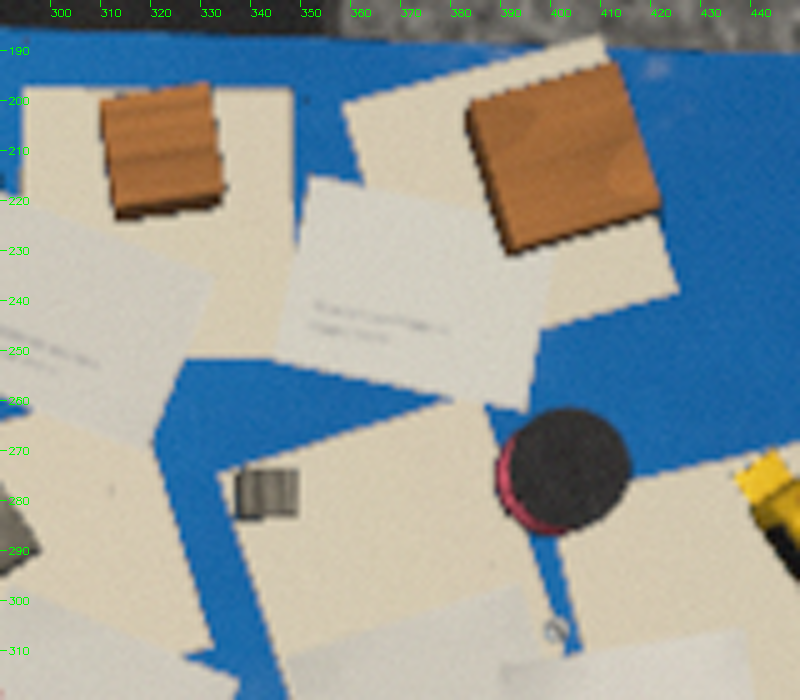

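View pics/s1.png

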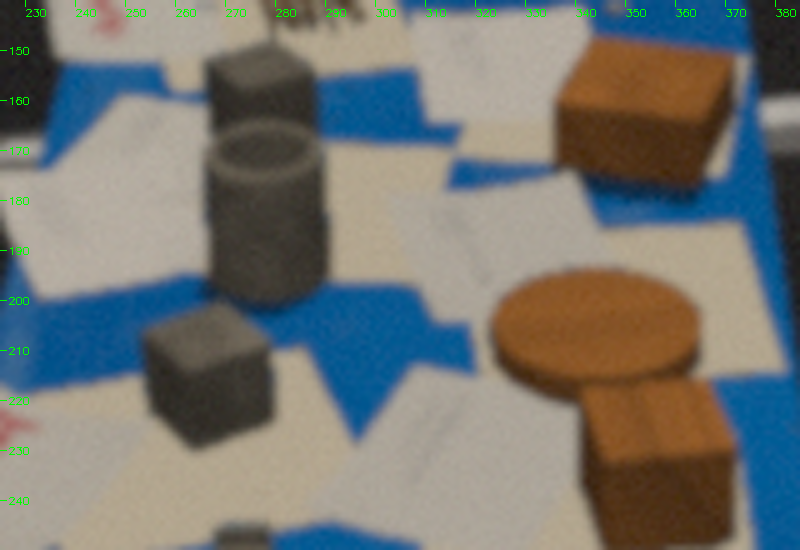

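View pics/s2.png

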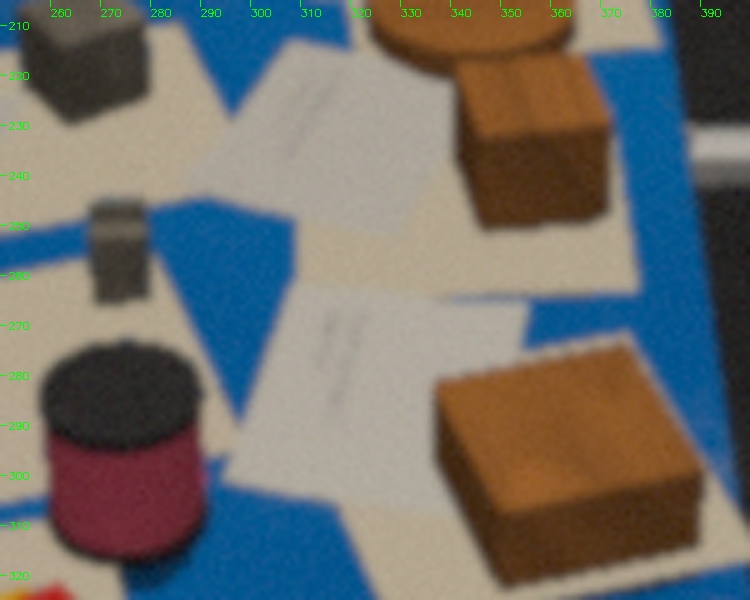

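Pixels are picked from the enlarged views. I'll triangulate the pieces and plinths, plus the rail arch on the left, which is an obstacle.

```bash
cat > vis.py <<'E'
from cell import env
import numpy as np
from scipy.optimize import least_squares
np.set_printoptions(suppress=True,precision=4)
C={n:env.get_calibration(n) for n in("side","top")}
def proj(n,P):
    c=C[n];f=240/np.tan(np.radians(c['fov_y']/2));q=(np.asarray(P)-c['pose'][:3,3])@c['pose'][:3,:3]
    return np.stack([c['cx']-f*q[...,0]/q[...,2],c['cy']+f*q[...,1]/q[...,2]],-1)
def tri(pt,ps):
    r=least_squares(lambda P:np.r_[proj("top",P)-pt,proj("side",P)-ps],[.6,0,.05])
    return r.x,np.abs(r.fun).max()
def full(o,p): return np.asarray(o)+(np.asarray(p,float)+.5)/5-.5
E
python3 - <<'E'
from vis import *
T1,T2,S1,S2=(155,175),(290,180),(225,140),(250,205)
# top corners TL,TR,BR,BL in top image; side in matching order
sq={
'sqL':(T1,[(124,45),(268,91),(216,235),(73,184)],S1,[(735,55),(708,122),(557,100),(592,38)]),
'tall':(T2,[(102,102),(208,85),(220,195),(113,210)],S1,[(705,378),(737,447),(610,462),(582,383)]),
'sqR':(T2,[(472,103),(615,63),(660,205),(515,245)],S2,[(628,345),(702,468),(508,513),(437,380)]),
'cubeL':(T1,[(128,473),(178,540),(107,584),(53,520)],S1,[(313,70),(262,88),(210,63),(263,43)]),
'cubeM':(T1,[(668,502),(715,577),(648,616),(598,545)],S1,[(270,345),(210,372),(147,330),(220,304)])}
for k,(a,p,b,q) in sq.items():
    R=[tri(u,v) for u,v in zip(full(a,p),full(b,q))];X=np.array([r[0] for r in R])
    e=[np.degrees(np.arctan2(*(X[(i+1)%4]-X[i])[1::-1]))%90 for i in range(4)]
    print(k,X.mean(0),'z',X[:,2],'res',max(r[1] for r in R),'side',[np.linalg.norm(X[(i+1)%4]-X[i]).round(3) for i in range(4)],'yaw',np.round(e,1))
for k,a,p,b,q in [('round',T1,(575,218),S1,(596,325)),('cup',T1,(388,515),S1,(265,151)),('spacer',T2,(268,494),S2,(119,219)),('reel',T2,(572,470),S2,(121,396))]:
    print(k,*tri(full(a,p),full(b,q)))
for k,p,q in [('arch near',(40,345),(222,50)),('arch far',(20,125),(400,42)),('stub1',(130,165),(390,165)),('stub2',(182,170),(390,235)),('footfar',(212,175),(412,288))]: print(k,*tri(p,q))
E
```

```text
sqL [0.6415 0.2357 0.0393] z [0.0394 0.0385 0.0398 0.0393] res 0.8181641574622347 side [np.float64(0.069), np.float64(0.071), np.float64(0.069), np.float64(0.069)] yaw [75.2 73.8 73.6 73.8]
tall [ 0.6341 -0.0691  0.0493] z [0.0496 0.0494 0.0469 0.0512] res 1.247766935321721 side [np.float64(0.049), np.float64(0.049), np.float64(0.05), np.float64(0.049)] yaw [11.2  7.8 11.1  7.4]
sqR [ 0.6392 -0.2552  0.0386] z [0.0385 0.039  0.0378 0.0393] res 1.0806437462316012 side [np.float64(0.069), np.float64(0.068), np.float64(0.07), np.float64(0.069)] yaw [17.  18.2 18.  17.2]
cubeL [0.4615 0.2492 0.0398] z [0.0395 0.0416 0.0401 0.0382] res 1.6706802119716713 side [np.float64(0.035), np.float64(0.038), np.float64(0.037), np.float64(0.04)] yaw [42.7 37.8 45.3 36.4]
cubeM [0.4568 0.0064 0.0389] z [0.038  0.0377 0.0407 0.0392] res 3.1139273538333327 side [np.float64(0.034), np.float64(0.037), np.float64(0.037), np.float64(0.037)] yaw [38.1 39.8 38.5 35.3]
round [0.6141 0.0506 0.0177] 0.28713602503285074
cup [0.4711 0.1255 0.0603] 0.9091051875574294
spacer [ 0.4795 -0.1225  0.0282] 0.7917526444534815
reel [ 0.4918 -0.2571  0.0522] 0.6229304677829077
arch near [0.3156 0.4693 0.215 ] 0.8752258977590941
arch far [0.7617 0.5567 0.2032] 2.9967644552548336
stub1 [ 0.7509  0.4105 -0.0763] 1.8005740620283746
stub2 [ 0.7654  0.3121 -0.2299] 7.817806334838963
footfar [ 0.8093  0.2532 -0.3679] 0.7559825041633417
```

```bash
cat >> vis.py <<'E'
from scipy.spatial.transform import Rotation as Ro
def plan(x,y,z,yaw=None):
    o=env.get_obs();R=Ro.from_euler('xyz',o['tool_rot'],degrees=True)
    d=R.inv().apply(np.array([x,y,z])-o['tool_pos'])
    t=0 if yaw is None else -np.radians((yaw-o['tool_rot'][2]+180)%360-180)
    print('t',round(o['time_s'],2),'shift',d.round(4),'turn z',round(t,3),'tilt fix',np.round(o['tool_rot'],2),'q7',np.round(o['qpos'],0))
E
python3 - <<'E'
from vis import *
T1,T2,S1,S2=(155,175),(290,180),(225,140),(250,205)
sq={'cubeL':(.04,.04,.04,T1,[(128,473),(178,540),(107,584),(53,520)],S1,[(313,70),(262,88),(210,63),(263,43)]),
'cubeM':(.04,.04,.04,T1,[(668,502),(715,577),(648,616),(598,545)],S1,[(270,345),(210,372),(147,330),(220,304)]),
'spacer':(.022,.03,.03,T2,[(238,470),(298,470),(298,516),(238,516)],S2,[(143,200),(150,238),(90,238),(92,200)])}
for k,(w,l,h,a,p,b,q) in sq.items():
    L=np.array([[w,l],[w,-l],[-w,-l],[-w,l]])/2
    def f(v,part=0):
        c,s=np.cos(v[2]),np.sin(v[2]);X=np.c_[L@np.array([[c,s],[-s,c]])+v[:2],np.full(4,h)]
        return np.r_[(proj("top",X)-full(a,p)).ravel(),(proj("side",X)-full(b,q)).ravel()]
    r=least_squares(f,[.47,0,.0 if k=='spacer' else -.8]);print(k,r.x[:2],np.degrees(r.x[2])%90,np.abs(r.fun).max())
    e=r.fun.reshape(2,4,2).mean(1);print(' mean res top/side',e)
plan(.281,.52,.33);plan(.462,.249,.33,131)
E
```

```text
cubeL [0.4615 0.2492] 40.62643223641382 2.0777514572428117
 mean res top/side [[-0.0345 -0.3031]
 [-0.2982  0.0041]]
cubeM [0.4568 0.006 ] 37.69417244959778 3.623703461425066
 mean res top/side [[ 0.0347 -1.1043]
 [-0.9732 -0.2025]]
spacer [ 0.4796 -0.1232] 3.6676588664669327 1.5222115213116183
 mean res top/side [[ 0.2514 -0.7208]
 [-0.5858 -0.425 ]]
t 0.1 shift [-0.0287 -0.0593 -0.1083] turn z 0 tilt fix [-179.9    0.   154.4] q7 [-64.  18.  -4.  83.   1.  79.  -3.]
t 0.1 shift [-0.309  -0.2255 -0.108 ] turn z 0.408 tilt fix [-179.9    0.   154.4] q7 [-64.  18.  -4.  83.   1.  79.  -3.]
```

```bash
python3 -m jog '[[0,0,-0.02,0,0,0,0.087],[0,0,-0.03,0,0,0,0.087],[0,0,-0.03,0,0,0,0.087],[0,0,-0.03,0,0,0,0.087],[-0.03,-0.022,0,0,0,0,0.087],[-0.03,-0.022,0,0,0,0,0.087],[-0.03,-0.022,0,0,0,0,0.087],[-0.03,-0.022,0,0,0,0,0.087],[0,0,0,0,0,0,0.087]]' 20; python3 -c "
from vis import *
plan(.462,.249,.33,131)"
```

```text
time_s: 0.85
tool_pos: [0.3575, 0.4471, 0.3332]
tool_rot: [-179.9, 0.3, 153.7]
force: [1.4, 0.5, 0.7]
grip_width: 0.087
grasp_force: 0.0
t 0.85 shift [-0.1815 -0.1313  0.0043] turn z 0.396 tilt fix [-179.91    0.29  153.7 ] q7 [-55.   7.   1.  84.   0.  89.  10.]
```

```bash
python3 -m jog '[[-0.03,-0.022,0,0,0,0,0.07],[-0.03,-0.022,0,0,0,0,0.07],[-0.03,-0.022,0,0,0,0,0.07],[-0.03,-0.022,0,0,0,0,0.07],[-0.03,-0.022,0,0,0,0,0.07],[-0.03,-0.022,0,0,0,0,0.07],[0,0,0,0,0,0.1,0.07],[0,0,0,0,0,0.1,0.07],[0,0,0.03,0,0,0.1,0.07],[0,0,0.03,0,0,0.1,0.07],[0,0,0.03,0,0,0,0.07],[0,0,0,0,0,0,0.07]]'; python3 -c "
from vis import *
plan(.462,.249,.01,131)"
```

```text
time_s: 1.85
tool_pos: [0.453, 0.2562, 0.2361]
tool_rot: [-179.4, -0.1, 131.5]
force: [-0.4, -0.4, -0.7]
grip_width: 0.0699
grasp_force: 0.0
t 1.85 shift [-0.0117  0.0045  0.2261] turn z 0.009 tilt fix [-179.35   -0.07  131.49] q7 [-43.   3.  10. 100.  -0.  78.   9.]
```

```bash
python3 -m jog '[[-0.012,0.004,0.02,0,0,0,0.07],[0,0,0.03,0,0,0,0.07],[0,0,0.03,0,0,0,0.07],[0,0,0.03,0,0,0,0.07],[0,0,0.03,0,0,0,0.07],[0,0,0.03,0,0,0,0.07],[0,0,0.02,0,0,0,0.07],[0,0,0.015,0,0,0,0.07],[0,0,0.01,0,0,0,0.07],[0,0,0.005,0,0,0,0.07],[0,0,0,0,0,0,0.07],[0,0,0,0,0,0,0.07]]'; python3 - <<'E'
from vis import *
import cv2
plan(.462,.249,.01,131)
a=env.read_camera("top")[180:320,120:260];b=env.read_camera("side")[90:230,200:340]
cv2.imwrite("pics/g1.png",cv2.resize(np.hstack([a,b]),None,fx=2.8,fy=2.8,interpolation=2))
E
```

```text
time_s: 2.85
tool_pos: [0.4682, 0.2524, 0.0236]
tool_rot: [179.9, 0.0, 131.5]
force: [0.5, 0.0, 0.3]
grip_width: 0.0697
grasp_force: 0.0
t 2.85 shift [ 0.0015 -0.0069  0.0136] turn z 0.009 tilt fix [179.91   0.01 131.49] q7 [-41.  15.  11. 112.  -3.  53.  13.]
```

View pics/g1.png

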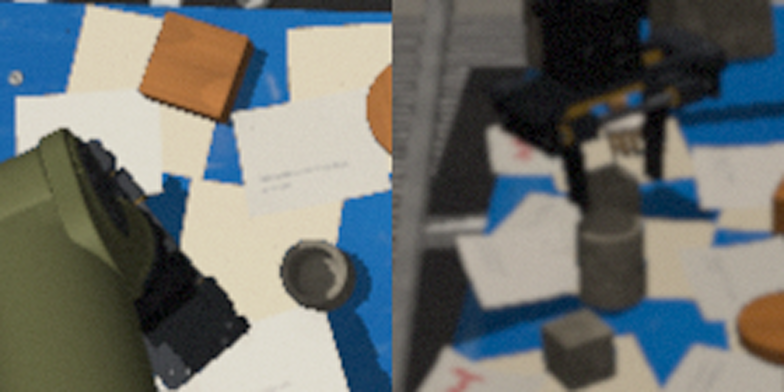

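The fingers straddle the far cube (side panel, fingers at about x 577 and 655, cube at about 613). Now I'll finish the descent and close.

```bash
python3 -m jog '[[0.001,-0.007,0.007,0,0,0,0.07],[0,0,0.007,0,0,0,0.07],[0,0,0,0,0,0,0.07],[0,0,0,0,0,0,0.05],[0,0,0,0,0,0,0.03],[0,0,0,0,0,0,0.03],[0,0,0,0,0,0,0.03],[0,0,0,0,0,0,0.03],[0,0,0,0,0,0,0.03]]' 20; python3 -c "
from vis import *
plan(.6415,.2357,.15)"
```

```text
time_s: 3.7
tool_pos: [0.4617, 0.2481, 0.0088]
tool_rot: [180.0, 0.0, 131.5]
force: [0.4, 0.3, -0.1]
grip_width: 0.0414
grasp_force: 19.2
t 3.7 shift [-0.1284  0.1266 -0.1411] turn z 0 tilt fix [179.96   0.   131.48] q7 [-41.  15.  11. 114.  -4.  51.  13.]
```

```bash
python3 -m jog '[[0,0,-0.01,0,0,0,0.03],[0,0,-0.02,0,0,0,0.03],[0,0,-0.03,0,0,0,0.03],[0,0,-0.03,0,0,0,0.03],[-0.015,0.015,-0.01,0,0,0,0.03],[-0.025,0.025,0,0,0,0,0.03],[-0.025,0.025,0,0,0,0,0.03],[-0.025,0.025,0,0,0,0,0.03],[-0.02,0.02,0,0,0,0,0.03],[-0.015,0.015,0,0,0,0,0.03],[0,0,0,0,0,0,0.03],[0,0,0,0,0,0,0.03]]'; python3 -c "
from vis import *
plan(.6415,.2357,.0495)"
```

```text
time_s: 4.7
tool_pos: [0.6383, 0.2362, 0.1083]
tool_rot: [-179.9, 0.0, 131.4]
force: [-0.9, 0.2, -1.4]
grip_width: 0.0408
grasp_force: 19.3
t 4.7 shift [-0.0025  0.0022  0.0588] turn z 0 tilt fix [-179.93    0.01  131.4 ] q7 [-33.  26.  14.  87.  -7.  68.  23.]
```

```bash
python3 -m jog '[[-0.0025,0.002,0.01,0,0,0,0.03],[0,0,0.014,0,0,0,0.03],[0,0,0.012,0,0,0,0.03],[0,0,0.008,0,0,0,0.03],[0,0,0.006,0,0,0,0.03],[0,0,0.004,0,0,0,0.03],[0,0,0.002,0,0,0,0.03],[0,0,0,0,0,0,0.03],[0,0,0,0,0,0,0.03]]'; python3 -c "
from vis import *
plan(.6415,.2357,.0495)"
```

```text
time_s: 5.45
tool_pos: [0.6413, 0.2366, 0.053]
tool_rot: [180.0, 0.0, 131.5]
force: [0.3, 0.4, -1.3]
grip_width: 0.0411
grasp_force: 19.3
t 5.45 shift [-0.0008 -0.0005  0.0035] turn z 0 tilt fix [179.96   0.02 131.48] q7 [-33.  30.  14.  89.  -8.  63.  24.]
```

```bash
python3 -m jog '[[0,0,0.001,0,0,0,0.03],[0,0,0.001,0,0,0,0.03],[0,0,0.001,0,0,0,0.03],[0,0,0,0,0,0,0.03],[0,0,0,0,0,0,0.03]]'
```

```text
time_s: 5.87
tool_pos: [0.641, 0.2365, 0.0496]
tool_rot: [180.0, -0.0, 131.5]
force: [-0.1, 0.3, -1.6]
grip_width: 0.0411
grasp_force: 19.3
```

```bash
python3 -m jog '[[0,0,0.0008,0,0,0,0.03],[0,0,0,0,0,0,0.03],[0,0,0,0,0,0,0.03]]'
```

```text
time_s: 6.12
tool_pos: [0.6412, 0.2366, 0.0489]
tool_rot: [180.0, 0.0, 131.5]
force: [1.1, -0.8, -0.8]
grip_width: 0.0409
grasp_force: 19.3
```

```bash
python3 -m jog '[[0,0,0.0003,0,0,0,0.03],[0,0,0,0,0,0,0.044],[0,0,0,0,0,0,0.05],[0,0,0,0,0,0,0.06],[0,0,0,0,0,0,0.07],[0,0,0,0,0,0,0.07],[0,0,-0.02,0,0,0,0.07],[0,0,-0.03,0,0,0,0.07],[0,0,-0.03,0,0,0,0.07],[0,0,-0.03,0,0,0,0.07],[0,0,0,0,0,0,0.07]]'; python3 -c "
from vis import *
plan(.471,.1255,.15,105)"
```

```text
time_s: 7.03
tool_pos: [0.6448, 0.2377, 0.1663]
tool_rot: [179.4, 0.2, 131.5]
force: [1.8, 0.0, 1.3]
grip_width: 0.0701
grasp_force: 0.0
t 7.03 shift [ 0.0311 -0.2047  0.0139] turn z 0.462 tilt fix [179.35   0.21 131.47] q7 [-33.  24.  15.  83.  -6.  73.  23.]
```

```bash
python3 -m jog '[[0.004,-0.02,0,0,0,0,0.087],[0.004,-0.03,0,0,0,0,0.087],[0.004,-0.03,0,0,0,0,0.087],[0.004,-0.03,0,0,0,0,0.087],[0.004,-0.03,0,0,0,0,0.087],[0.004,-0.03,0,0,0,0,0.087],[0.004,-0.02,0,0,0,0,0.087],[0.003,-0.015,0,0,0,0.115,0.087],[0,0,0,0,0,0.115,0.087],[0,0,0,0,0,0.115,0.087],[0,0,0,0,0,0.115,0.087],[0,0,0,0,0,0,0.087]]'; python3 -c "
from vis import *
plan(.471,.1255,.022,105)"
```

```text
time_s: 8.03
tool_pos: [0.4669, 0.124, 0.1586]
tool_rot: [180.0, -0.0, 105.0]
force: [-0.8, -0.4, 0.1]
grip_width: 0.0872
grasp_force: 0.0
t 8.03 shift [0.0004 0.0042 0.1366] turn z -0.001 tilt fix [179.96  -0.02 104.96] q7 [-34.   0.  16. 112.  -0.  68.  -3.]
```

```bash
python3 -m jog '[[0,0.004,0.02,0,0,0,0.087],[0,0,0.025,0,0,0,0.087],[0,0,0.025,0,0,0,0.087],[0,0,0.025,0,0,0,0.087],[0,0,0.02,0,0,0,0.087],[0,0,0.015,0,0,0,0.087],[0,0,0.006,0,0,0,0.087],[0,0,0,0,0,0,0.087],[0,0,0,0,0,0,0.087]]'; python3 -c "
from vis import *
plan(.471,.1255,.022,105)"
```

```text
time_s: 8.78
tool_pos: [0.4711, 0.1251, 0.0228]
tool_rot: [180.0, 0.0, 105.2]
force: [-0.2, 0.5, -0.4]
grip_width: 0.0869
grasp_force: 0.0
t 8.78 shift [ 0.0004 -0.      0.0008] turn z 0.004 tilt fix [179.98   0.   105.2 ] q7 [-33.  10.  16. 118.  -4.  52.   0.]
```

```bash
python3 -m jog '[[0,0,0,0,0,0,0.07],[0,0,0,0,0,0,0.06],[0,0,0,0,0,0,0.05],[0,0,0,0,0,0,0.045],[0,0,0,0,0,0,0.045],[0,0,0,0,0,0,0.045],[0,0,0,0,0,0,0.045],[0,0,0,0,0,0,0.045]]' 25; python3 -c "
from vis import *
plan(.6141,.0506,.12)"
```

```text
time_s: 9.45
tool_pos: [0.4712, 0.1252, 0.0228]
tool_rot: [179.9, -0.0, 105.1]
force: [-0.9, 0.5, 1.6]
grip_width: 0.0537
grasp_force: 25.0
t 9.45 shift [-0.1093  0.1185 -0.0971] turn z 0 tilt fix [179.94  -0.01 105.13] q7 [-33.  10.  16. 119.  -4.  52.   0.]
```

```bash
python3 -m jog '[[0,0,-0.01,0,0,0,0.045],[0,0,-0.02,0,0,0,0.045],[0,0,-0.03,0,0,0,0.045],[0,0,-0.02,0,0,0,0.045],[0,0,0,0,0,0,0.045],[0,0,0,0,0,0,0.045]]'; python3 - <<'E'
from vis import *
import cv2
a=env.read_camera("top")[220:320,180:320];b=env.read_camera("side")[110:210,210:350]
cv2.imwrite("pics/g2.png",cv2.resize(np.vstack([a,b]),None,fx=3,fy=3,interpolation=2))
plan(.6141,.0506,.12)
for d in(0,):
  for n in("top","side"): print(n,proj(n,[*env.get_obs()['tool_pos'][:2],env.get_obs()['tool_pos'][2]+.038]))
E
```

```text
time_s: 9.95
tool_pos: [0.4713, 0.1252, 0.1036]
tool_rot: [179.9, -0.0, 105.1]
force: [0.2, -0.4, -1.9]
grip_width: 0.0538
grasp_force: 24.9
t 10.05 shift [-0.1092  0.1201 -0.0188] turn z 0 tilt fix [-179.87    0.01  105.12] q7 [-34.   4.  16. 115.  -1.  61.  -2.]
top [227.9212 273.8903]
side [274.2042 136.536 ]
```

View pics/g2.png

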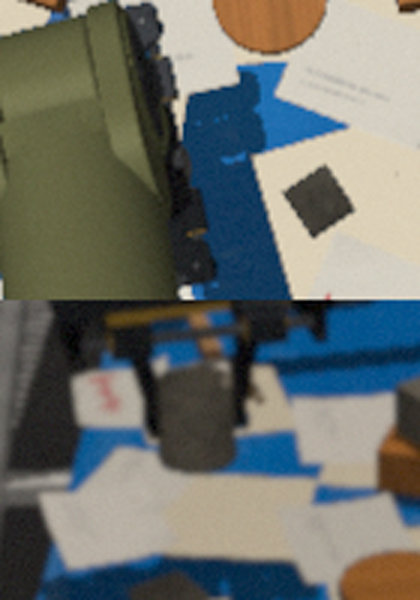

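The cup is held upright and centred between the fingers. Next it goes to the round plinth.

```bash
python3 -m jog '[[-0.012,0.013,0,0,0,0,0.045],[-0.02,0.022,0,0,0,0,0.045],[-0.022,0.024,0,0,0,0,0.045],[-0.022,0.024,0,0,0,0,0.045],[-0.02,0.021,0,0,0,0,0.045],[-0.012,0.013,0,0,0,0,0.045],[0,0,0.01,0,0,0,0.045],[0,0,0.015,0,0,0,0.045],[0,0,0.015,0,0,0,0.045],[0,0,0.01,0,0,0,0.045],[0,0,0,0,0,0,0.045],[0,0,0,0,0,0,0.045]]'; python3 -c "
from vis import *
plan(.6141,.0506,.043)"
```

```text
time_s: 11.05
tool_pos: [0.6105, 0.0515, 0.051]
tool_rot: [-179.8, -0.0, 105.1]
force: [0.6, -0.9, -1.5]
grip_width: 0.0538
grasp_force: 24.9
t 11.05 shift [-0.0018  0.0033  0.008 ] turn z 0 tilt fix [-179.82   -0.02  105.15] q7 [-24.  23.  20. 100.  -9.  59.  15.]
```

```bash
python3 -m jog '[[-0.002,0.0035,0.003,0,0,0,0.045],[0,0,0.002,0,0,0,0.045],[0,0,0.001,0,0,0,0.045],[0,0,0.001,0,0,0,0.045],[0,0,0,0,0,0,0.045],[0,0,0,0,0,0,0.045]]'
```

```text
time_s: 11.55
tool_pos: [0.6159, 0.0504, 0.0457]
tool_rot: [180.0, -0.0, 105.1]
force: [0.0, 0.1, -1.8]
grip_width: 0.0535
grasp_force: 24.9
```

```bash
python3 -m jog '[[0,-0.0015,0.001,0,0,0,0.045],[0,0,0.001,0,0,0,0.045],[0,0,0.0007,0,0,0,0.045],[0,0,0,0,0,0,0.045],[0,0,0,0,0,0,0.045]]'
```

```text
time_s: 11.97
tool_pos: [0.6143, 0.0499, 0.0429]
tool_rot: [180.0, -0.0, 105.1]
force: [-0.0, -0.7, 0.6]
grip_width: 0.0534
grasp_force: 25.0
```

```bash
python3 -m jog '[[0,0,0.0005,0,0,0,0.045],[0,0,0,0,0,0,0.045],[0,0,0,0,0,0,0.045]]'
```

```text
time_s: 12.22
tool_pos: [0.6143, 0.0499, 0.0429]
tool_rot: [180.0, -0.0, 105.1]
force: [-3.8, -0.6, 4.4]
grip_width: 0.0539
grasp_force: 25.1
```

```bash
python3 -m jog '[[0,0,-0.0003,0,0,0,0.055],[0,0,0,0,0,0,0.06],[0,0,0,0,0,0,0.07],[0,0,0,0,0,0,0.08],[0,0,0,0,0,0,0.085],[0,0,0,0,0,0,0.085],[0,0,-0.02,0,0,0,0.085],[0,0,-0.03,0,0,0,0.085],[0,0,-0.03,0,0,0,0.085],[0,0,-0.03,0,0,0,0.085],[0,0,0,0,0,0,0.085],[0,0,0,0,0,0,0.085]]'; python3 -c "
from vis import *
plan(.457,.006,.15,127.7)"
```

```text
time_s: 13.22
tool_pos: [0.616, 0.05, 0.155]
tool_rot: [179.7, 0.0, 105.1]
force: [0.1, -0.3, 0.9]
grip_width: 0.0849
grasp_force: 0.0
t 13.22 shift [-0.001  -0.165   0.0041] turn z -0.394 tilt fix [179.72   0.01 105.12] q7 [-25.  17.  21.  94.  -7.  70.  13.]
```

```bash
python3 -m jog '[[0,-0.015,0,0,0,0,0.08],[0,-0.025,0,0,0,0,0.07],[0,-0.03,0,0,0,0,0.07],[0,-0.03,0,0,0,0,0.07],[0,-0.03,0,0,0,0,0.07],[0,-0.02,0,0,0,0,0.07],[-0.001,-0.015,0,0,0,-0.1,0.07],[0,0,0,0,0,-0.1,0.07],[0,0,0,0,0,-0.1,0.07],[0,0,0.02,0,0,-0.094,0.07],[0,0,0.02,0,0,0,0.07],[0,0,0,0,0,0,0.07]]'; python3 -c "
from vis import *
plan(.457,.006,.009,127.7)"
```

```text
time_s: 14.22
tool_pos: [0.4516, 0.0056, 0.1083]
tool_rot: [-179.6, -0.2, 127.7]
force: [-0.8, 0.1, 0.4]
grip_width: 0.0704
grasp_force: 0.0
t 14.22 shift [-0.0033  0.0052  0.0992] turn z 0.0 tilt fix [-179.59   -0.21  127.71] q7 [-26.  -1.  22. 119.   0.  63.  33.]
```

```bash
python3 -m jog '[[-0.003,0.003,0.015,0,0,0,0.07],[0,0,0.02,0,0,0,0.07],[0,0,0.02,0,0,0,0.07],[0,0,0.02,0,0,0,0.07],[0,0,0.012,0,0,0,0.07],[0,0,0.006,0,0,0,0.07],[0,0,0,0,0,0,0.07],[0,0,0,0,0,0,0.07]]'; python3 -c "
from vis import *
plan(.457,.006,.009,127.7)"
```

```text
time_s: 14.88
tool_pos: [0.4597, 0.0053, 0.0198]
tool_rot: [-180.0, 0.0, 127.7]
force: [-0.0, 0.1, 0.4]
grip_width: 0.0699
grasp_force: 0.0
t 14.88 shift [ 0.0022 -0.0017  0.0108] turn z -0.0 tilt fix [-179.99    0.    127.69] q7 [-26.   8.  23. 122.  -4.  51.  37.]
```

```bash
python3 -m jog '[[0.002,-0.002,0.006,0,0,0,0.07],[0,0,0.005,0,0,0,0.07],[0,0,0,0,0,0,0.06],[0,0,0,0,0,0,0.05],[0,0,0,0,0,0,0.03],[0,0,0,0,0,0,0.03],[0,0,0,0,0,0,0.03],[0,0,0,0,0,0,0.03],[0,0,0,0,0,0,0.03]]' 20; python3 -c "
from vis import *
plan(.6392,-.2552,.13)"
```

```text
time_s: 15.63
tool_pos: [0.457, 0.0058, 0.0088]
tool_rot: [180.0, 0.0, 127.7]
force: [-0.4, 0.7, 1.1]
grip_width: 0.0402
grasp_force: 19.8
t 15.63 shift [-0.3179 -0.0154 -0.1212] turn z 0 tilt fix [179.97   0.01 127.71] q7 [-25.   8.  23. 123.  -4.  49.  37.]
```

```bash
python3 -m jog '[[0,0,-0.01,0,0,0,0.03],[0,0,-0.02,0,0,0,0.03],[0,0,-0.03,0,0,0,0.03],[0,0,-0.03,0,0,0,0.03],[-0.015,0,-0.01,0,0,0,0.03],[-0.025,-0.002,0,0,0,0,0.03],[-0.035,-0.002,0,0,0,0,0.03],[-0.035,-0.002,0,0,0,0,0.03],[-0.035,-0.002,0,0,0,0,0.03],[-0.035,-0.002,0,0,0,0,0.03],[-0.035,-0.002,0,0,0,0,0.03],[-0.035,-0.002,0,0,0,0,0.03]]'; python3 -c "
from vis import *
plan(.6392,-.2552,.049)"
```

```text
time_s: 16.63
tool_pos: [0.5991, -0.2017, 0.1088]
tool_rot: [-180.0, -0.0, 127.7]
force: [1.0, 0.2, -1.4]
grip_width: 0.0402
grasp_force: 19.8
t 16.63 shift [-0.0669 -0.001   0.0598] turn z 0 tilt fix [-180.     -0.03  127.73] q7 [ -9.  23.  31.  95. -13.  66.  63.]
```

```bash
python3 -m jog '[[-0.03,0,0,0,0,0,0.03],[-0.022,0,0,0,0,0,0.03],[-0.012,0,0,0,0,0,0.03],[0,0,0.01,0,0,0,0.03],[0,0,0.015,0,0,0,0.03],[0,0,0.015,0,0,0,0.03],[0,0,0.01,0,0,0,0.03],[0,0,0.005,0,0,0,0.03],[0,0,0,0,0,0,0.03],[0,0,0,0,0,0,0.03]]'; python3 -c "
from vis import *
plan(.6392,-.2552,.049)"
```

```text
time_s: 17.47
tool_pos: [0.6376, -0.2508, 0.0536]
tool_rot: [180.0, -0.0, 127.7]
force: [0.3, -0.6, -1.7]
grip_width: 0.0399
grasp_force: 19.8
t 17.47 shift [-0.0044 -0.0014  0.0046] turn z 0 tilt fix [180.    -0.02 127.73] q7 [ -3.  32.  30.  89. -17.  64.  69.]
```

```bash
python3 -m jog '[[-0.004,-0.001,0.001,0,0,0,0.03],[0,0,0.001,0,0,0,0.03],[0,0,0.001,0,0,0,0.03],[0,0,0.001,0,0,0,0.03],[0,0,0,0,0,0,0.03],[0,0,0,0,0,0,0.03]]'
```

```text
time_s: 17.97
tool_pos: [0.6393, -0.255, 0.0496]
tool_rot: [180.0, -0.0, 127.7]
force: [0.4, -0.3, -2.0]
grip_width: 0.0398
grasp_force: 19.8
```

```bash
python3 -m jog '[[0,0,0.0007,0,0,0,0.03],[0,0,0,0,0,0,0.03],[0,0,0,0,0,0,0.03]]'
```

```text
time_s: 18.22
tool_pos: [0.6395, -0.2551, 0.049]
tool_rot: [180.0, 0.0, 127.7]
force: [0.1, 1.0, -1.2]
grip_width: 0.0404
grasp_force: 19.8
```

```bash
python3 -m jog '[[0,0,0.0004,0,0,0,0.03],[0,0,0,0,0,0,0.044],[0,0,0,0,0,0,0.05],[0,0,0,0,0,0,0.06],[0,0,0,0,0,0,0.07],[0,0,0,0,0,0,0.07],[0,0,-0.02,0,0,0,0.07],[0,0,-0.03,0,0,0,0.07],[0,0,-0.03,0,0,0,0.07],[0,0,-0.03,0,0,0,0.07],[0,0,0,0,0,0,0.07]]'; python3 -c "
from vis import *
plan(.4796,-.1232,.15,183.7)"
```

```text
time_s: 19.13
tool_pos: [0.6427, -0.257, 0.166]
tool_rot: [179.6, 0.5, 127.7]
force: [1.6, -0.8, 2.0]
grip_width: 0.0697
grasp_force: 0.0
t 19.13 shift [ 0.2057 -0.0473  0.0138] turn z -0.978 tilt fix [179.64   0.54 127.69] q7 [ -4.  27.  32.  82. -15.  74.  67.]
```

```bash
python3 -m jog '[[0.015,-0.003,0,0,0,0,0.06],[0.025,-0.006,0,0,0,0,0.06],[0.03,-0.007,0,0,0,0,0.06],[0.03,-0.007,0,0,0,0,0.06],[0.03,-0.007,0,0,0,0,0.06],[0.03,-0.007,0,0,0,0,0.06],[0.025,-0.006,0,0,0,0,0.06],[0.02,-0.004,0,0,0,0,0.06],[0,0,0,0,0,-0.11,0.06],[0,0,0,0,0,-0.11,0.06],[0,0,0,0,0,-0.11,0.06],[0,0,0,0,0,-0.11,0.06]]'; python3 -m jog '[[0,0,0,0,0,-0.11,0.06],[0,0,0,0,0,-0.11,0.06],[0,0,0,0,0,-0.11,0.06],[0,0,0.02,0,0,-0.11,0.06],[0,0,0.02,0,0,-0.1,0.06],[0,0,0.02,0,0,0,0.06],[0,0,0,0,0,0,0.06],[0,0,0,0,0,0,0.06]]'; python3 - <<'E'
from vis import *
import cv2
plan(.4796,-.1232,.008,183.7)
a=env.read_camera("top")[180:320,170:450]
cv2.imwrite("pics/g3.png",cv2.resize(a,None,fx=2.8,fy=2.8,interpolation=2))
E
```

```text
time_s: 20.13
tool_pos: [0.4768, -0.1215, 0.1586]
tool_rot: [180.0, 0.0, 153.2]
force: [0.3, -0.9, -0.3]
grip_width: 0.0604
grasp_force: 0.0
time_s: 20.8
tool_pos: [0.476, -0.1217, 0.0979]
tool_rot: [180.0, -0.1, -176.2]
force: [0.7, 0.6, 0.1]
grip_width: 0.0598
grasp_force: 0.0
t 20.8 shift [-0.0037 -0.0018  0.0899] turn z 0.002 tilt fix [ 179.99   -0.12 -176.2 ] q7 [-17.   5.  30. 115.  -3.  61. 108.]
```

View pics/g3.png

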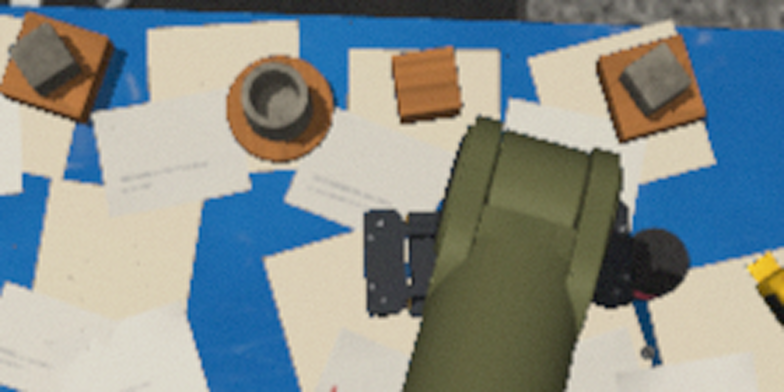

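Three pieces are standing on their plinths: cubes at about (45,60) and (655,77), cup at (275,95) in the crop. The gripper is over the spacer, and its body will stay above the reel. Now descending.

```bash
python3 -m jog '[[0,-0.002,0.015,0,0,0,0.06],[0,0,0.02,0,0,0,0.06],[0,0,0.02,0,0,0,0.06],[0,0,0.015,0,0,0,0.06],[0,0,0.01,0,0,0,0.06],[0,0,0.004,0,0,0,0.06],[0,0,0,0,0,0,0.06],[0,0,0,0,0,0,0.06]]'; python3 -c "
from vis import *
plan(.4796,-.1232,.008,183.7)"
```

```text
time_s: 21.52
tool_pos: [0.4779, -0.1238, 0.0155]
tool_rot: [-180.0, 0.1, -176.2]
force: [0.0, -0.8, 0.4]
grip_width: 0.0603
grasp_force: 0.0
t 21.52 shift [-0.0017  0.0005  0.0075] turn z 0.003 tilt fix [-179.99    0.1  -176.16] q7 [-16.  12.  29. 118.  -8.  51. 112.]
```

```bash
python3 -m jog '[[-0.002,0,0.004,0,0,0,0.06],[0,0,0.0035,0,0,0,0.06],[0,0,0,0,0,0,0.05],[0,0,0,0,0,0,0.04],[0,0,0,0,0,0,0.02],[0,0,0,0,0,0,0.02],[0,0,0,0,0,0,0.02],[0,0,0,0,0,0,0.02],[0,0,0,0,0,0,0.02]]' 10; python3 -c "
from vis import *
plan(.6341,-.0691,.13)"
```

```text
time_s: 22.27
tool_pos: [0.479, -0.1235, 0.007]
tool_rot: [180.0, 0.0, -176.1]
force: [-0.5, 0.3, 0.0]
grip_width: 0.0286
grasp_force: 10.0
t 22.27 shift [-0.1585  0.0439 -0.1229] turn z 0 tilt fix [ 180.      0.01 -176.15] q7 [-15.  13.  29. 119.  -9.  50. 113.]
```

```bash
python3 -m jog '[[0,0,-0.01,0,0,0,0.02],[0,0,-0.02,0,0,0,0.02],[0,0,-0.03,0,0,0,0.02],[0,0,-0.03,0,0,0,0.02],[-0.015,0.004,-0.02,0,0,0,0.02],[-0.028,0.008,0,0,0,0,0.02],[-0.03,0.008,0,0,0,0,0.02],[-0.03,0.008,0,0,0,0,0.02],[-0.03,0.008,0,0,0,0,0.02],[-0.02,0.006,0,0,0,0,0.02],[-0.005,0.002,0,0,0,0,0.02],[0,0,0,0,0,0,0.02]]'; python3 -c "
from vis import *
plan(.6341,-.0691,.057)"
```

```text
time_s: 23.27
tool_pos: [0.6344, -0.0679, 0.117]
tool_rot: [-180.0, -0.0, -176.0]
force: [-0.6, -1.4, -0.3]
grip_width: 0.0287
grasp_force: 9.9
t 23.27 shift [ 0.0003 -0.0012  0.06  ] turn z 0 tilt fix [-179.98   -0.02 -176.03] q7 [-18.  22.  27.  93. -11.  67. 106.]
```

```bash
python3 -m jog '[[0,-0.001,0.01,0,0,0,0.02],[0,0,0.015,0,0,0,0.02],[0,0,0.015,0,0,0,0.02],[0,0,0.009,0,0,0,0.02],[0,0,0.004,0,0,0,0.02],[0,0,0.002,0,0,0,0.02],[0,0,0,0,0,0,0.02],[0,0,0,0,0,0,0.02]]'; python3 -c "
from vis import *
plan(.6341,-.0691,.057)"
```

```text
time_s: 23.93
tool_pos: [0.634, -0.0703, 0.0627]
tool_rot: [-180.0, 0.1, -176.2]
force: [-0.7, -0.1, 0.1]
grip_width: 0.0285
grasp_force: 9.9
t 23.93 shift [-0.0002  0.0011  0.0057] turn z 0 tilt fix [-180.      0.07 -176.17] q7 [-17.  25.  27.  96. -13.  62. 107.]
```

```bash
python3 -m jog '[[0,0.001,0.001,0,0,0,0.02],[0,0,0.001,0,0,0,0.02],[0,0,0.001,0,0,0,0.02],[0,0,0.001,0,0,0,0.02],[0,0,0.001,0,0,0,0.02],[0,0,0,0,0,0,0.02],[0,0,0,0,0,0,0.02]]'
```

```text
time_s: 24.52
tool_pos: [0.6337, -0.0689, 0.0572]
tool_rot: [180.0, 0.0, -176.1]
force: [0.3, 0.7, 2.0]
grip_width: 0.0288
grasp_force: 10.0
```

```bash
python3 -m jog '[[0,0,0.0005,0,0,0,0.02],[0,0,0,0,0,0,0.02],[0,0,0,0,0,0,0.02]]'
```

```text
time_s: 24.77
tool_pos: [0.6338, -0.069, 0.0571]
tool_rot: [180.0, 0.0, -176.1]
force: [-2.3, 0.9, 4.8]
grip_width: 0.0289
grasp_force: 10.2
```

Contact felt. Releasing, then backing off clear of the plinths.

```bash
python3 -m jog '[[0,0,-0.0004,0,0,0,0.03],[0,0,0,0,0,0,0.034],[0,0,0,0,0,0,0.04],[0,0,0,0,0,0,0.05],[0,0,0,0,0,0,0.06],[0,0,0,0,0,0,0.06],[0,0,-0.015,0,0,0,0.06],[0,0,-0.03,0,0,0,0.06],[0,0,-0.03,0,0,0,0.06],[0,0,-0.04,0,0,0,0.06],[0,0,-0.04,0,0,0,0.06],[0.02,0,0,0,0,0,0.06]]'; python3 -m jog '[[0.03,0,0,0,0,0,0.06],[0.03,0,0,0,0,0,0.06],[0.03,0,0,0,0,0,0.06],[0.03,0,0,0,0,0,0.06],[0.03,0,0,0,0,0,0.06],[0,0,0,0,0,0,0.06],[0,0,0,0,0,0,0.06]]'; python3 - <<'E'
from vis import *
import cv2
a=env.read_camera("top")[180:250,160:440];b=env.read_camera("side")
cv2.imwrite("pics/f1.png",cv2.resize(a,None,fx=2.8,fy=2.8,interpolation=2))
cv2.imwrite("pics/f2.png",cv2.resize(b[110:330,230:430],None,fx=2.7,fy=2.7,interpolation=2))
E
```

```text
time_s: 25.77
tool_pos: [0.6203, -0.0704, 0.2209]
tool_rot: [-179.9, 0.9, -176.1]
force: [0.2, -0.8, 1.7]
grip_width: 0.0597
grasp_force: 0.0
time_s: 26.35
tool_pos: [0.4633, -0.0804, 0.2123]
tool_rot: [179.9, 0.1, -176.2]
force: [1.0, -0.2, 0.5]
grip_width: 0.0598
grasp_force: 0.0
```

View pics/f1.png

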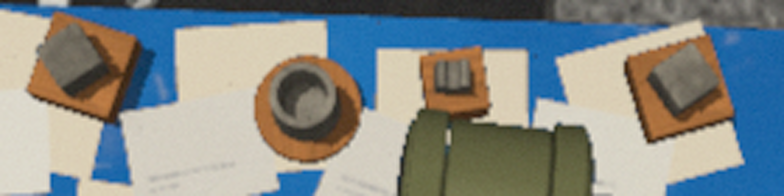

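View pics/f2.png

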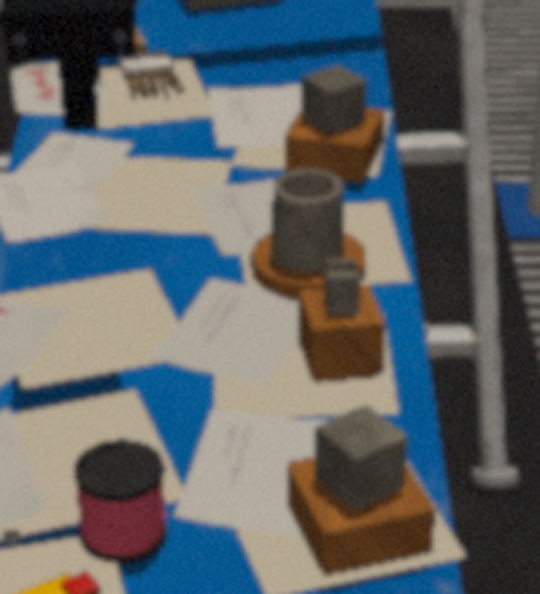

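All four pieces stand upright on their plinths: cubes at (334,84) and (362,435), cup at (309,188), spacer at (343,270) in the side crop. I'll check centring by triangulation.

```bash
python3 - <<'E'
from vis import *
for k,p,q,c in [('cubeL',(71,58),(334,84),(.6415,.2357)),('cup',(303,95),(309,188),(.6141,.0506)),('spacer',(454,75),(343,270),(.6341,-.0691)),('cubeR',(685,78),(362,435),(.6392,-.2552))]:
    X,r=tri(np.array([160,180])+(np.array(p)+.5)/2.8-.5,np.array([230,110])+(np.array(q)+.5)/2.7-.5);print(k,X,r,'off mm',(X[:2]-c)*1e3)
E
```

```text
cubeL [0.6385 0.2368 0.0753] 0.6190760288534136 off mm [-3.0228  1.0757]
cup [0.6137 0.0508 0.0776] 0.5292994331854004 off mm [-0.4475  0.248 ]
spacer [ 0.6342 -0.0685  0.0785] 0.8663732125073125 off mm [0.1294 0.581 ]
cubeR [ 0.6386 -0.253   0.0758] 1.0541840683173405 off mm [-0.5506  2.1591]
```

All pieces are within about 3 mm of centre, with tops level within measurement error. Handing in.

```bash
python3 -c "
from cell import env
print(env.sign_off())"
```

```text
the job is handed in; nothing more can be done
None
```

The job is handed in (the sign-off gave no verdict): all four castings stand released on their plinths, about 3 mm or less off centre with tops at 75–79 mm by camera (within measuring error); the arm never touched the line reel or tape measure, and about 26 s of the 112 s was used.

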